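# Hang the utensil pot on the worktop rail

### The job

Hang the steel utensil pot on the worktop rail: slide its open C-shaped hook sideways over the rail through the gap in the hook, then let the pot down so that it hangs upright and still from the rail, clear of the worktop. Leave the mug, the small tub, the teaspoon, the jar and the tin where they stand.

Things in the scene. Friction and masses are not known exactly. Their poses are not given: they have to be found in the camera images.
- pot_centre (a point): the utensil pot, loose, about 0.28 kg, standing upright on the worktop: an open round steel pot 72 mm across and 80 mm high, with a C-shaped hook of steel strap 18 mm wide standing over it and a black finger grip on top of the hook; 196 mm high in all. This point lies on the pot's axis, half-way up, 98 mm above its underside. z up; x points from the axis to the side where the hook is open; y along the hook's width
- pot: the same pot; origin at the centre of its underside, axes as pot_centre
- pot_grip (a point): the place to hold the pot: the black grip is an upright block 26 mm along x, 16 mm along y and 50 mm high, on the pot's axis, from 146 to 196 mm above the pot's underside; this point is 176 mm above the underside, 20 mm below the grip's top. Axes as the pot's
- pot_hook (a point): centre of the pot's C-shaped hook, on the pot's axis, 118 mm above its underside and 58 mm below pot_grip. The hook is a ring lying in the pot's xz plane, 48 mm inside diameter, strap 5 mm thick; it is open only on the +x side, the gap being about 25 mm high, centred at this height. A strap behind (-x) joins the hook to the pot; between the pot's rim and the underside of the hook are 9 mm. Axes as the pot's
- pot_gap (a point): middle of the gap of the hook, 26.5 mm from the hook's centre along the pot's +x; it moves with the pot
- rail_mid (a point): middle of the rail, on the rod's axis, 200 mm above the worktop. The rod is steel, level, 12 mm in diameter and runs along this frame's y; 300 mm between the posts that hold its ends (ball tops to 225 mm high). x is level, across the rod, pointing away from the robot's side; z up. When the pot hangs, the rod lies against the inside of the hook's top, the hook's centre being 18 mm below the rod's axis and the pot's underside 64 mm above the worktop
- rail: the rail stand, fixed: rod on two posts, each on a cross foot 130 mm long and 14 mm high; origin on the worktop under rail_mid, same axes; a low tie bar 21 mm high joins the feet behind the rod (+x)
- mug: white mug, 82 mm across and 91 mm high, handle at the side, loose; origin under its centre; to be left alone
- dip_tub: small clear food tub, 64 x 86 x 26 mm, loose; origin under its centre; to be left alone
- teaspoon: steel teaspoon, 130 x 27 x 11 mm, lying flat, loose; to be left alone
- honey_jar: glass jar with a black lid, 63 mm across and 94 mm high, loose; origin under its centre; to be left alone
- bean_tin: low food tin, 75 mm across and 58 mm high, loose; origin under its centre; to be left alone

How it is judged:
By the outcome, as a careful person would: the job done as asked, in the order asked, and still so for the second after the job is handed in, with the robot touching nothing.
It also fails if it takes over 43 s, if anything falls off the work surface, if the arm or the gripper's body presses on something with over 40 N, if the wrist force passes 120 N, or if a joint passes its speed limit or range.

### The arm

A 6-joint arm with a two-finger parallel gripper is mounted at the origin on a cart in front of the work surface, level with it; the furniture and walls round the work are solid. World frame = base frame: x ahead of the robot, y to its left, z up, the work surface at z = 0. Lengths are in m, angles in rad, forces in N, time in s.
With the tool pointing down it reaches from about 0.25 to 0.775 m from the base axis. Payload 4 kg.
Tool frame: the origin (TCP) lies at the centre of the arm's flange, where the gripper is bolted on; the fingertips stand 199 mm ahead of it and the grasp point (between the pads) lies 180 mm ahead of it (robot.tcp_to_tips is the distance from the TCP to the fingertips, in m); z points along the fingers, y is the line along which they close (so a half turn about z gives the same grasp; the last joint's range is limited). The gripper opens to 94 mm and grips with 3 to 60 N. Pads are 16 mm wide; open, the fingers measure 119 mm over their backs; the gripper's body (75 mm by 177 mm) begins 78 mm behind the grasp point.
Start: joints at [1.134, 0.087, 1.371, -0, 1.684, -0.103], TCP at [0.18, 0.52, 0.405] pointing down, gripper open.
Joint ranges: [-3.1, 3.1], [-0.76, 2.03], [0.27, 2.55], [-1.08, 4.22], [0.17, 2.65], [-2.57, 2.57]. Speed limits (rad/s): [2.79, 2.79, 3.14, 3.14, 3.14, 3.14].

### API

Orientations are given as [roll, pitch, yaw] about the fixed x, y, z axes, in that order (R = Rz(yaw) Ry(pitch) Rx(roll)).
In Python, from bench import telemetry, snapshot, ticket, robot gives the robot as it stands.
- The arm moves only by the tool apply_moves, never from a script. Its argument "moves" is a list that holds one entry, the list of rows, each a list of 5 numbers: the shift along the tool's x, y, z in units of 50 mm (1.0 is 50 mm), then the turn about the tool's z in units of 10 degrees (1.0 is 10 degrees), then the closure, from 0 (fully open) to 1 (shut). A call has 1 to 10 rows; each row is the pose to reach, as a shift and turn from the pose commanded when the call began, along the tool's axes at that moment; what a row does not reach only later rows make up. A row lasts 1/8 s, in which the tool goes at most 62.5 mm and 10.7 degrees, less where a joint would pass 70% of its speed; a pose out of reach is approached as far as the arm can. A call with a gripper value outside its range is refused whole. The fingers move at their own pace and stop on an object; the grip force is fixed at half the most. Time passes only in rows, so rows that repeat a pose let the fingers close. It gives the time, the measured TCP pose, the force, the opening and the grip force at its end, in the units of the state.
- telemetry.get_obs(): the state, without advancing time (a new reading comes with each control period).
- snapshot(name): name is "side" or "top" or "wrist"; returns a dict with "image" (420x560x3 uint8, red, green, blue), "fovy" (degrees; the focal length in pixels is half the picture's height over the tangent of half this angle, whatever the lens; pixels are square), "cx", "cy" (the principal point, pixels), "R" (3x3) and "t" (3): a world point X has camera coordinates R X + t. Camera axes: x right, y down, z forward; pixel columns grow to the right and rows downward; lengths in m; the calibration is good to about 2 mm. A picture is of the moment at which its call begins. There is no depth.
- ticket.close_job(): hands the job in; it is judged then, once.
The state is a dict: "time": time; "joint_positions": joint angles; "qvel": joint speeds; "joint_torque": joint torques, N m; "tool_pos": TCP position; "ee_rot": TCP orientation; "wrist_force": force on the tool from outside, world axes, zero at the start; "wrist_torque": the same for the moment, N m; "width": finger opening in m; "finger_force": force on a finger pad.
Only numpy, scipy, OpenCV 4.12 (cv2) and the standard library are available. Lean on these libraries where they do the work, as an engineer would, in place of code of your own. Each camera call takes 0.05 s, during which the arm holds its last target. There are 200 camera calls.

## Working session

There is one attempt and no reset: what is moved stays moved. The work goes in short steps, Python scripts to look and compute and a tool call to move; the robot and the scene stay as the last step left them, time stands still between calls to the robot, and variables do not carry over. Pictures are saved under pics/ and viewed, at most 10 in all, crops included, and the job is handed in when it is done.

Besides the shell and the picture viewer there is one more tool, called as name([rows], argument=value, ...), one row to a line, values as JSON. apply_moves: Moves the arm, as the interface text tells. Its arguments: {"type":"object","properties":{"moves":{"type":"array","items":{"type":"array","items":{"type":"array","items":{"type":"number"}}}}},"required":["moves"]}

```bash
mkdir -p pics
cat > h.py <<'E'
import numpy as np, cv2
from bench import telemetry, snapshot, ticket, robot
def snap(n,f):
    s=snapshot(n); cv2.imwrite('pics/'+f,np.array(s['image'])[:,:,::-1]); np.savez('pics/'+f+'.npz',**{k:s[k] for k in s}); return s
def F(s): return 210/np.tan(np.radians(float(s['fovy']))/2)
def ray(s,u,v):
    R=np.array(s['R']);t=np.array(s['t']);d=R.T@np.array([(u-s['cx'])/F(s),(v-s['cy'])/F(s),1]); return -R.T@t,d
def onz(s,u,v,z):
    c,d=ray(s,u,v); return c+d*(z-c[2])/d[2]
def proj(s,X):
    p=np.array(s['R'])@np.array(X)+np.array(s['t']); return F(s)*p[0]/p[2]+s['cx'],F(s)*p[1]/p[2]+s['cy']
def load(f): return dict(np.load('pics/'+f+'.npz'))
def tri(s1,p1,s2,p2):
    c1,d1=ray(s1,*p1);c2,d2=ray(s2,*p2)
    k=np.linalg.lstsq(np.c_[d1,-d2],c2-c1,rcond=None)[0]; a=c1+k[0]*d1;b=c2+k[1]*d2; return (a+b)/2,np.linalg.norm(a-b)
E
python3 - <<'E'
from h import *
for n in('side','top'):
    s=snap(n,n+'1.png'); print(n,s['fovy'],-s['R'].T@s['t'])
print(telemetry.get_obs())
E
```

```text
side 48.58898513664731 [-0.04139352 -0.43501411  0.92505722]
top 55.41198175931577 [0.48690311 0.0384607  1.12452685]
{'time': 0.1, 'joint_positions': array([ 1.13392338e+00,  8.79100542e-02,  1.37203877e+00, -1.91240398e-05,
        1.68360841e+00, -1.03108287e-01]), 'qvel': array([-0.00052896, -0.00357624, -0.00214731,  0.00081331,  0.00158736,
       -0.00078587]), 'joint_torque': array([ 3.24616660e-03, -3.41250765e+01, -3.03302157e+01,  7.22317840e-02,
        3.04306566e-02, -8.79859317e-05]), 'tool_pos': array([0.18015674, 0.51956781, 0.40363766]), 'ee_rot': array([-3.13963656e+00, -1.83299426e-04,  2.80782568e+00]), 'wrist_force': array([-0.16319305,  0.5292132 ,  0.25860701]), 'wrist_torque': array([ 0.0172857 , -0.01542108, -0.01165222]), 'finger_force': 0.0, 'width': 0.09406177062705853}
```

View pics/top1.png

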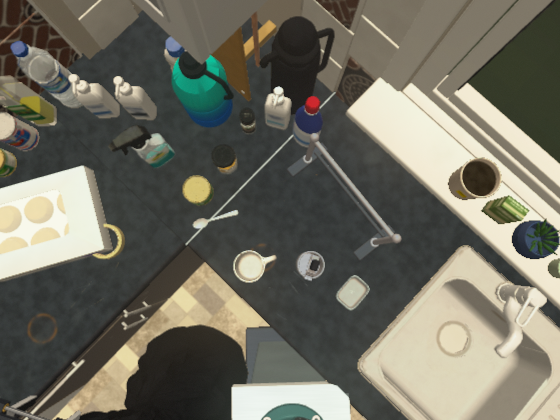

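View pics/side1.png

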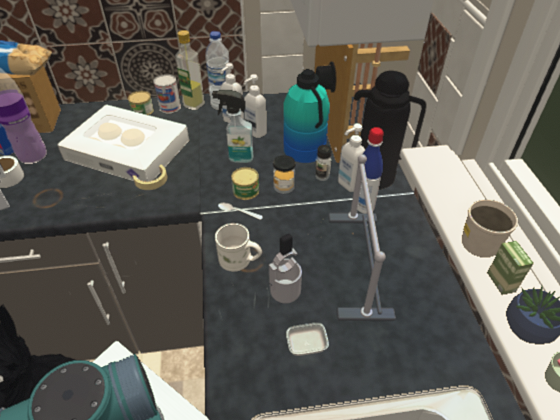

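The top view shows the pot near (311,265), the grip near (315,264), the rail balls near (314,142) and (397,239), the mug at (250,265) and the tub at (353,292). In the side view the grip is near (286,244), with the rail from (367,160) to (378,255). I'll enlarge the pot and calculate positions.

Run:
```python
from h import *
t=load('top1.png');s=load('side1.png')
for a,b in(((314,142),(365,158)),((397,239),(378,255)),((315,264),(286,244))): print('tri',tri(t,a,s,b))
a=onz(t,314,142,.213);b=onz(t,397,239,.213);print(a,b,np.linalg.norm(a-b))
for n,p in dict(mug=(250,265),tub=(353,292),potrim=(311,265)).items(): print(n,onz(t,*p,.08))
A=cv2.resize(t['image'][225:315,270:370],None,fx=4,fy=4,interpolation=2)
B=cv2.resize(s['image'][220:310,240:340],None,fx=4,fy=4,interpolation=2)
cv2.imwrite('pics/c1.png',np.hstack([A,B])[:,:,::-1])
```

```text
tri (array([ 0.76393351, -0.0671571 ,  0.21962548]), np.float64(0.01505546454276867))
tri (array([ 0.52830268, -0.24143929,  0.21867119]), np.float64(0.0023394850136368977))
tri (array([ 0.47589333, -0.0580182 ,  0.1699279 ]), np.float64(0.002180739895617894))
[ 0.76103627 -0.06181091  0.213     ] [ 0.52926972 -0.24418693  0.213     ] 0.2949182027875011
mug [0.47715543 0.10060991 0.08      ]
tub [ 0.4015742  -0.16369131  0.08      ]
potrim [ 0.47331146 -0.05753472  0.08      ]
```

View pics/c1.png

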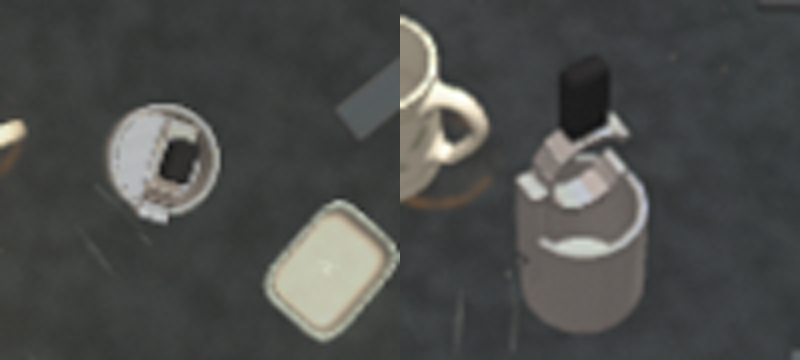

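In the crop, the pot's rim is centred at (163,159) and the strap behind it is at the bottom, (153,215). So the gap faces roughly world +x, yaw about -10°. I'll go above the pot and check with the wrist camera.

apply_moves([
  [[-9.3, -9.0, -1.2, -0.9, 0], [-9.3, -9.0, -1.2, -0.9, 0], [-9.3, -9.0, -1.2, -0.9, 0], [-9.3, -9.0, -1.2, -0.9, 0], [-9.3, -9.0, -1.2, -0.9, 0], [-9.3, -9.0, -1.2, -0.9, 0], [-9.3, -9.0, -1.2, -0.9, 0], [-9.3, -9.0, -1.2, -0.9, 0], [-9.3, -9.0, -1.2, -0.9, 0], [-9.3, -9.0, -1.2, -0.9, 0]],
])

```text
time: 1.35
tool_pos: [0.4613, -0.0378, 0.4622]
ee_rot: [3.141, -0.0, 2.964]
wrist_force: [0.8, 0.9, 0.5]
width: 0.0941
finger_force: 0.0
```

Run:
```python
from h import *
s=snap('wrist','w1.png'); print(s['fovy'],-s['R'].T@s['t'], s['R'])
print(proj(s,(.4745,-.058,.196)), telemetry.get_obs()['tool_pos'])
```

```text
58.893988968052 [ 0.38994018 -0.02435145  0.44187598] [[ 1.77171663e-01  9.84179954e-01 -1.40300004e-04]
 [ 9.52684046e-01 -1.71466004e-01  2.50983102e-01]
 [ 2.46988482e-01 -4.46007553e-02 -9.67991458e-01]]
(np.float64(253.3706833644348), np.float64(242.14931630385874)) [ 0.46373444 -0.04341462  0.46166121]
```

View pics/w1.png

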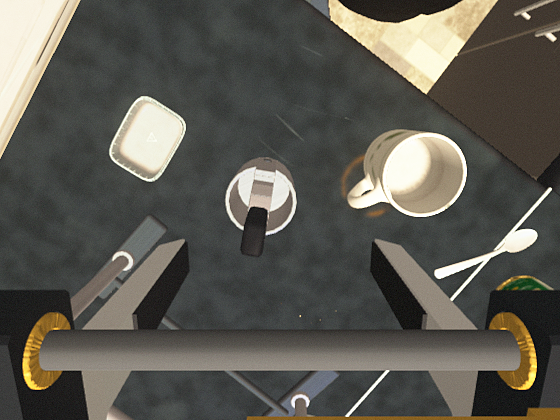

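The wrist view shows the grip's top near (253,246), against a predicted (253,242). The rim is centred near (261,199) and the strap ends near (264,174). I'll check the yaw in an enlargement.

Run:
```python
from h import *
s=load('w1.png'); A=s['image'][150:265,210:310]
B=cv2.resize(A,None,fx=5,fy=5,interpolation=2); B=cv2.convertScaleAbs(B,alpha=1.6,beta=30)
cv2.imwrite('pics/c2.png',B[:,:,::-1])
```

```text
(no output)
```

View pics/c2.png

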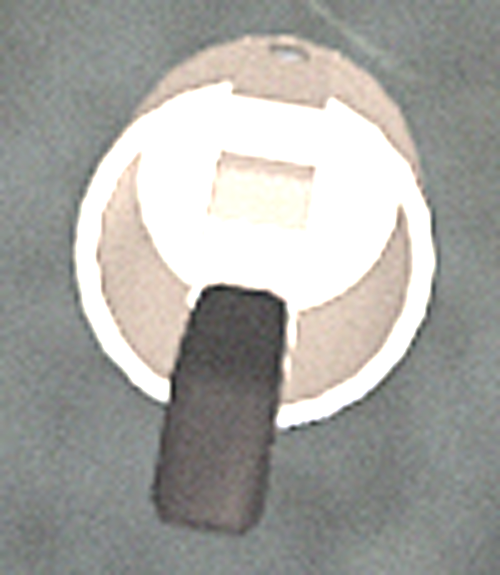

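Run:
```python
from h import *
s=load('w1.png'); o=lambda u,v,z:onz(s,210+u/5,150+v/5,z)
for a,b,z in(((157,520),(245,532),.196),((230,92),(328,104),.118),((222,152),(315,165),.095)):
    d=o(*a,z)-o(*b,z); print(np.degrees(np.arctan2(d[1],d[0])), np.hypot(*d[:2]))
print('grip',o(214,458,.196),'rim',o(255,258,.08), 'strap',o(279,98,.118))
```

```text
-108.51892199470208 0.012532752087047445
-107.23985568973016 0.017293292916946548
-108.29211014771386 0.017758791789803892
grip [ 0.47402989 -0.05831391  0.196     ] rim [ 0.47356277 -0.05800035  0.08      ] strap [ 0.43717487 -0.04486082  0.118     ]
```

apply_moves([
  [[-0.25, -0.25, 0, 0.8, 0], [-0.25, -0.25, 0, 0.8, 0], [-0.25, -0.25, 0.5, 0.8, 0], [-0.25, -0.25, 0.9, 0.8, 0], [-0.25, -0.25, 0.9, 0.8, 0], [-0.25, -0.25, 0.9, 0.8, 0]],
])

```text
time: 2.15
tool_pos: [0.4709, -0.0496, 0.4183]
ee_rot: [3.141, 0.001, 2.827]
wrist_force: [1.0, 0.2, 0.3]
width: 0.0938
finger_force: 0.0
```

apply_moves([
  [[-0.1, -0.14, 0, 0, 0], [-0.1, -0.14, 0, 0, 0], [-0.1, -0.14, 0.2, 0, 0], [-0.1, -0.14, 0.2, 0, 0]],
])

```text
time: 2.65
tool_pos: [0.4734, -0.0585, 0.4061]
ee_rot: [-3.142, -0.002, 2.825]
wrist_force: [-1.0, -0.6, -0.3]
width: 0.0939
finger_force: 0.0
```

apply_moves([
  [[0, 0, 0.4, 0, 0], [0, 0, 0.8, 0, 0], [0, 0, 1.0, 0, 0], [0, 0, 1.0, 0, 0], [0, 0, 1.0, 0, 0.5], [0, 0, 1.0, 0, 1], [0, 0, 1.0, 0, 1], [0, 0, 1.0, 0, 1], [0, 0, 1.0, 0, 1], [0, 0, 1.0, 0, 1]],
])

```text
time: 3.9
tool_pos: [0.4736, -0.0585, 0.3574]
ee_rot: [3.141, -0.0, 2.825]
wrist_force: [-0.8, 0.3, 0.4]
width: 0.0378
finger_force: 0.0
```

apply_moves([
  [[0, 0, 0, 0, 1], [0, 0, 0, 0, 1], [0, 0, 0, 0, 1], [0, 0, 0, 0, 1], [0, 0, 0, 0, 1], [0, 0, 0, 0, 1]],
])

```text
time: 4.65
tool_pos: [0.4736, -0.0585, 0.3573]
ee_rot: [3.142, -0.0, 2.825]
wrist_force: [0.0, 0.5, -0.6]
width: 0.0157
finger_force: 30.0
```

Gripped, 16 mm wide. Next I lift, turn and go to a point 100 mm short of the rail.

apply_moves([
  [[0, 0, -0.6, 0, 1], [0, 0, -1.2, 0, 1], [0, 0, -1.65, 0, 1], [-0.7, 0.1, -1.65, 1.0, 1], [-1.4, 0.25, -1.65, 2.0, 1], [-2.0, 0.39, -1.65, 3.0, 1], [-2.17, 0.39, -1.65, 3.4, 1], [-2.17, 0.39, -1.65, 3.4, 1], [-2.17, 0.39, -1.65, 3.4, 1]],
])

```text
time: 5.78
tool_pos: [0.5825, -0.0736, 0.4392]
ee_rot: [-3.141, -0.001, 2.233]
wrist_force: [-0.8, 0.1, -4.0]
width: 0.0156
finger_force: 30.0
```

```bash
cat > rod.py <<'E'
from h import *
def rod(s,a,b,w=9):
    # centre of rod across profile at stations between pixel ends a,b
    g=cv2.cvtColor(s['image'],cv2.COLOR_RGB2GRAY).astype(float);a=np.array(a,float);b=np.array(b,float);d=(b-a)/np.linalg.norm(b-a);n=np.array([-d[1],d[0]]);o=np.arange(-w,w+.1,.25);P=[]
    for k in np.linspace(.12,.88,60):
        q=a+k*(b-a)+o[:,None]*n
        f=cv2.remap(g.astype(np.float32),q[:,0].astype(np.float32)[None],q[:,1].astype(np.float32)[None],1)[0]
        m=f>(np.percentile(f,15)+f.max())/2; m&=abs(o)<7
        if m.any(): P.append(q[0]+ (o[m].min()+o[m].max()+2*w)/2*n)
    vx,vy,x,y=cv2.fitLine(np.array(P,np.float32),cv2.DIST_HUBER,0,.01,.01).ravel(); return (x,y),(vx,vy)
E
python3 - <<'E'
from rod import *
t=snap('top','top2.png');s=snap('side','side2.png')
print(telemetry.get_obs()['tool_pos'],telemetry.get_obs()['ee_rot'])
for n,s_,a,b in(('top',load('top1.png'),(314,142),(397,239)),('side',load('side1.png'),(366,160),(378,255))):
    p,d=rod(s_,a,b); p=np.array(p);d=np.array(d); print(n,p,d)
    A=onz(s_,*(p-30*d),.2);B=onz(s_,*(p+30*d),.2);e=(A-B);e*=np.sign(e[0]);e/=np.linalg.norm(e); nrm=np.array([e[1],-e[0]])
    print('  x-axis',nrm,np.degrees(np.arctan2(nrm[1],nrm[0])),'offset',nrm@A[:2],'pt',onz(s_,*p,.2))
A=t['image'][120:290,260:420];B=s['image'][140:310,260:420]
C=cv2.resize(np.hstack([A,B]),None,fx=2.5,fy=2.5,interpolation=2);cv2.imwrite('pics/c3.png',C[:,:,::-1])
E
```

```text
[ 0.58231174 -0.07359609  0.43992668] [-3.14156276e+00 -2.61591495e-04  2.23246512e+00]
top [355.7042  190.32527] [0.63085854 0.77589786]
  x-axis [ 0.59798911 -0.80150422] -53.27398607598901 offset 0.5126522938950139 pt [ 0.64636343 -0.1573716   0.2       ]
side [370.44482 213.04243] [0.16710888 0.98593843]
  x-axis [ 0.59242714 -0.80562403] -53.67056462171138 offset 0.5101657045250495 pt [ 0.63562266 -0.16584112  0.2       ]
```

View pics/c3.png

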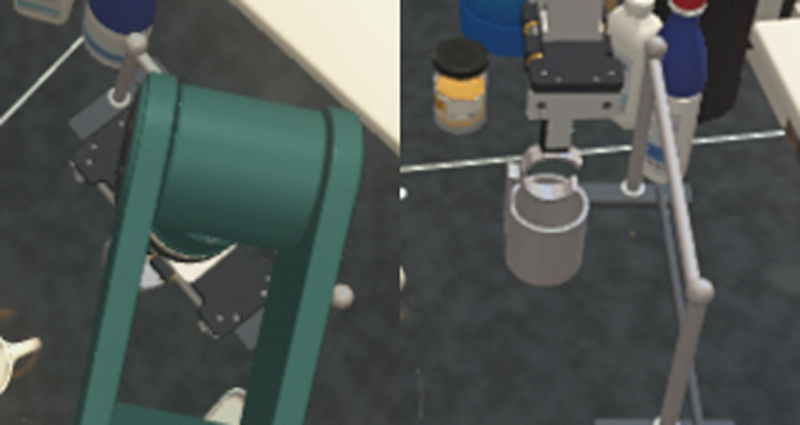

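The pot hangs upright in the gripper. The rail's x axis is at -53.4°, and the rod is 105 mm ahead. I'll go part of the way and look at the fit.

apply_moves([
  [[-0.4, 0, 0, 0.13, 1], [-0.8, 0, 0, 0.13, 1], [-1.2, 0, 0, 0.13, 1], [-1.2, 0, 0, 0.13, 1], [-1.2, 0, 0, 0.13, 1]],
])

```text
time: 6.5
tool_pos: [0.6191, -0.1206, 0.44]
ee_rot: [3.141, -0.001, 2.21]
wrist_force: [-0.5, 0.3, -3.8]
width: 0.0161
finger_force: 30.0
```

Run:
```python
from h import *
s=snap('side','side3.png');o=telemetry.get_obs();p=o['tool_pos'];print(p,o['ee_rot'],o['wrist_force'])
n=np.array([.596,-.803]);print('to go',.5115-n@p[:2])
A=s['image'][150:270,290:410];C=cv2.resize(A,None,fx=5,fy=5,interpolation=2)
hc=np.array([p[0],p[1],p[2]-.239])
for q,c in((hc,(255,0,0)),(hc+.0265*np.r_[n,0],(0,255,0)),(np.r_[p[:2]+n*(.5115-n@p[:2]),.2],(255,0,255))):
    u,v=proj(s,q);cv2.circle(C,(int((u-290)*5+2),int((v-150)*5+2)),4,c,-1)
cv2.imwrite('pics/c4.png',C[:,:,::-1])
```

```text
[ 0.61911192 -0.12038597  0.44014753] [ 3.14132617e+00 -4.88952595e-04  2.20989670e+00] [ 0.88701039  1.08158471 -3.47213043]
to go 0.045839367169748346
```

View pics/c4.png

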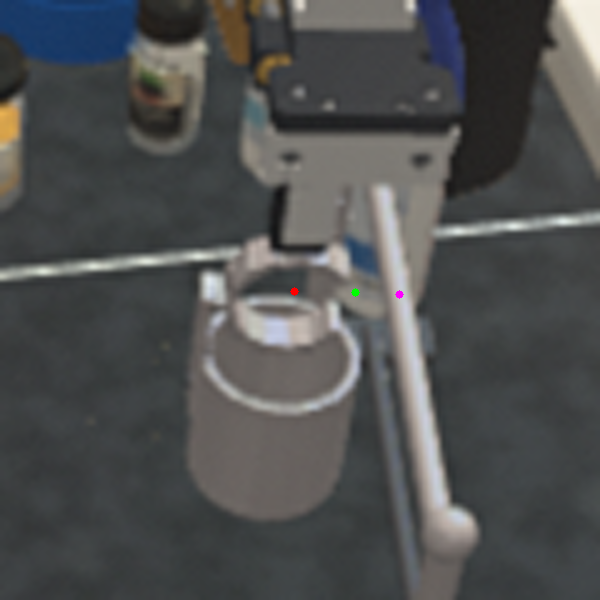

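The overlay agrees: the hook centre is at (294,292) and the rod point at (400,294) in the crop, both at the same height. I'll slide on, watching the force.

apply_moves([
  [[-0.25, 0, 0, 0, 1], [-0.45, 0, 0, 0, 1], [-0.6, 0, 0, 0, 1], [-0.75, 0, 0, 0, 1], [-0.85, 0, 0, 0, 1], [-0.92, 0, 0, 0, 1], [-0.92, 0, 0, 0, 1], [-0.92, 0, 0, 0, 1]],
])

```text
time: 7.55
tool_pos: [0.647, -0.1578, 0.44]
ee_rot: [3.141, -0.0, 2.209]
wrist_force: [0.1, 0.3, -1.8]
width: 0.0161
finger_force: 30.0
```

apply_moves([
  [[0, 0, 0.08, 0, 1], [0, 0, 0.16, 0, 1], [0, 0, 0.24, 0, 1], [0, 0, 0.28, 0, 1], [0, 0, 0.28, 0, 1]],
])

```text
time: 8.18
tool_pos: [0.647, -0.158, 0.4255]
ee_rot: [-3.141, -0.001, 2.209]
wrist_force: [-0.6, -0.1, -3.6]
width: 0.0158
finger_force: 30.0
```

Run:
```python
from h import *
s=snap('side','side4.png');o=telemetry.get_obs();print(o['tool_pos'],o['wrist_force'],o['wrist_torque'])
C=cv2.resize(s['image'][160:290,300:430],None,fx=4.5,fy=4.5,interpolation=2);cv2.imwrite('pics/c5.png',C[:,:,::-1])
```

```text
[ 0.64703917 -0.15801987  0.42584137] [ 0.26035473 -0.02544107 -3.10004181] [-0.07303782  0.02028985 -0.00856934]
```

View pics/c5.png

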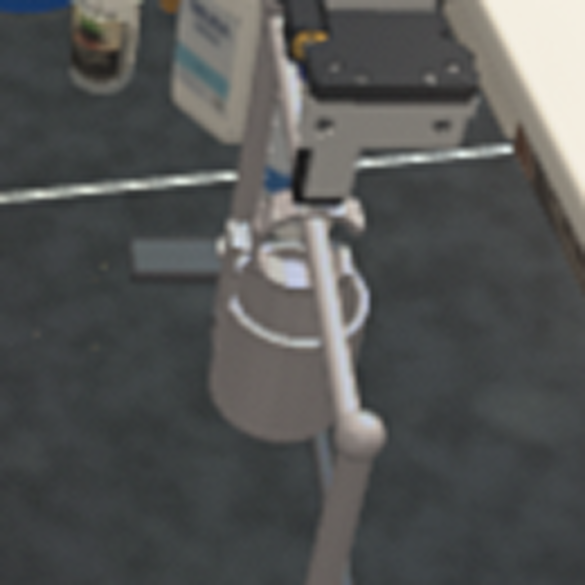

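The rod passes inside the hook. I'll lower the last few millimetres until the weight comes off.

apply_moves([
  [[0, 0, 0.04, 0, 1], [0, 0, 0.06, 0, 1], [0, 0, 0.07, 0, 1], [0, 0, 0.07, 0, 1]],
])

```text
time: 8.72
tool_pos: [0.647, -0.158, 0.4223]
ee_rot: [3.142, -0.0, 2.209]
wrist_force: [0.3, 1.1, -3.6]
width: 0.0159
finger_force: 30.0
```

apply_moves([
  [[0, 0, 0.02, 0, 1], [0, 0, 0.03, 0, 1], [0, 0, 0.03, 0, 1], [0, 0, 0.03, 0, 1]],
])

```text
time: 9.22
tool_pos: [0.647, -0.158, 0.4212]
ee_rot: [3.141, 0.0, 2.209]
wrist_force: [-0.9, 0.4, -3.0]
width: 0.016
finger_force: 30.0
```

apply_moves([
  [[0, 0, 0.02, 0, 1], [0, 0, 0.03, 0, 1], [0, 0, 0.03, 0, 1], [0, 0, 0.03, 0, 1]],
])

```text
time: 9.72
tool_pos: [0.6468, -0.1579, 0.4211]
ee_rot: [3.14, 0.002, 2.209]
wrist_force: [-1.9, 0.7, 5.7]
width: 0.0156
finger_force: 30.0
```

Contact: the rail is carrying the pot. I'll ease off and open gently.

apply_moves([
  [[0, 0, -0.02, 0, 1], [0, 0, -0.02, 0, 1], [0, 0, -0.02, 0, 0.82], [0, 0, -0.02, 0, 0.79], [0, 0, -0.02, 0, 0.76], [0, 0, -0.02, 0, 0.7], [0, 0, -0.02, 0, 0.6], [0, 0, -0.02, 0, 0.5]],
])

```text
time: 10.72
tool_pos: [0.6471, -0.158, 0.4204]
ee_rot: [3.142, 0.0, 2.209]
wrist_force: [-0.2, -0.4, -0.8]
width: 0.0444
finger_force: 0.0
```

Run:
```python
from h import *
s=snap('side','side5.png');o=telemetry.get_obs();print(o['tool_pos'],o['wrist_force'],o['width'])
C=cv2.resize(s['image'][160:290,300:430],None,fx=4.5,fy=4.5,interpolation=2);cv2.imwrite('pics/c6.png',C[:,:,::-1])
```

```text
[ 0.6470492  -0.1580093   0.42039634] [0.16319651 0.09793409 0.22085958] 0.045987819355756715
```

View pics/c6.png

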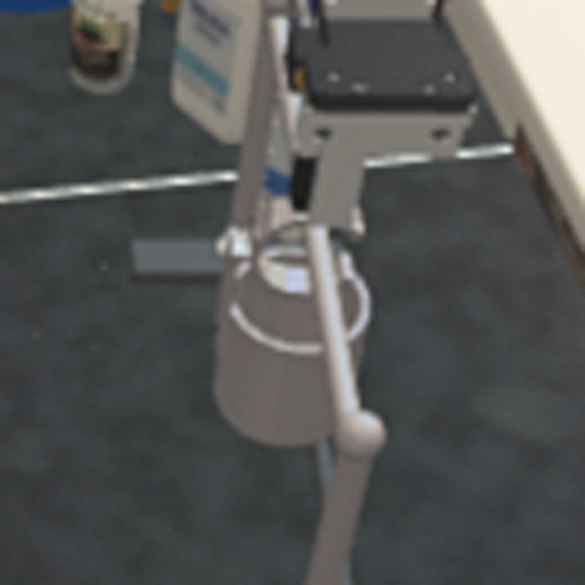

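The pot hangs on the rail, upright, with the fingers open. I'll withdraw straight up.

apply_moves([
  [[0, 0, 0, 0, 0.4], [0, 0, -0.3, 0, 0.4], [0, 0, -0.7, 0, 0.4], [0, 0, -1.2, 0, 0.4], [0, 0, -1.8, 0, 0.4], [0, 0, -2.2, 0, 0.4], [0, 0, -2.2, 0, 0.4]],
])

```text
time: 11.65
tool_pos: [0.6465, -0.1578, 0.5341]
ee_rot: [3.138, 0.005, 2.209]
wrist_force: [0.7, -0.4, 0.1]
width: 0.0562
finger_force: 0.0
```

apply_moves([
  [[0.5, 0, 0, 0, 0.4], [1.2, 0, 0, 0, 0.4], [2, 0, 0, 0, 0.4], [2.5, 0, 0, 0, 0.4], [2.5, 0, 0, 0, 0.4], [2.5, 0, 0, 0, 0.4], [2.5, 0, 0, 0, 0.4], [2.5, 0, 0, 0, 0.4], [2.5, 0, 0, 0, 0.4], [2.5, 0, 0, 0, 0.4]],
])

```text
time: 12.9
tool_pos: [0.5727, -0.0579, 0.5303]
ee_rot: [-3.142, -0.0, 2.209]
wrist_force: [0.4, 0.5, -0.2]
width: 0.0565
finger_force: 0.0
```

apply_moves([
  [[0, 0, 0, 0, 0.4], [0, 0, 0, 0, 0.4], [0, 0, 0, 0, 0.4], [0, 0, 0, 0, 0.4], [0, 0, 0, 0, 0.4], [0, 0, 0, 0, 0.4], [0, 0, 0, 0, 0.4], [0, 0, 0, 0, 0.4], [0, 0, 0, 0, 0.4], [0, 0, 0, 0, 0.4]],
])

```text
time: 14.15
tool_pos: [0.5726, -0.0576, 0.5304]
ee_rot: [3.142, -0.0, 2.209]
wrist_force: [0.1, -0.2, -1.0]
width: 0.0564
finger_force: 0.0
```

Run:
```python
from h import *
s=snap('side','side6.png'); a=s['image'].astype(int)
for _ in range(5): s2=snapshot('side')
d=abs(s2['image'].astype(int)-a)[150:300,300:420]; print(d.mean(),d.max(),telemetry.get_obs()['tool_pos'],telemetry.get_obs()['time'])
```

```text
0.7232777777777778 5 [ 0.57255598 -0.0576585   0.53037811] 14.45
```

View pics/side6.png

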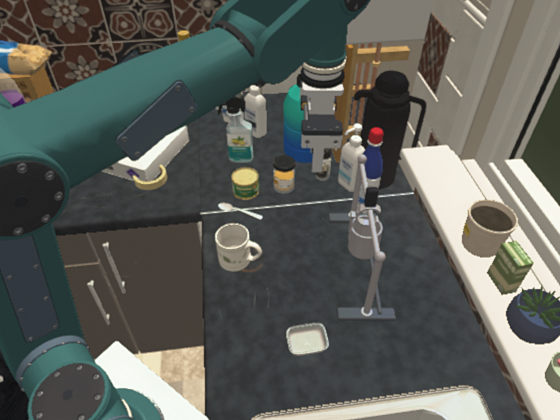

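The pot hangs upright and still on the rail at (365,235), the gripper is clear, and nothing else has moved.

```bash
python3 -c "
from h import *
print(ticket.close_job())"
```

```text
the job is handed in; nothing more can be done
None
```

The pot hangs upright and still from the rail, clear of the worktop and the gripper; the mug, tub, teaspoon, jar and tin were not touched, and the job was handed in at about 14.5 s of the 43 s allowed.

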